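Put the bench tools back in their fitted tray

TASK

Put the four tools lying beside the fitted tray - the two chisels, the screwdriver and the tape measure - back into it, each down home in the foam bed cut to its own outline: handles in the wide handle recesses, the wide chisel in the bed with the wide blade slot, the narrow one in the narrow, and the tape measure upright on its base in the rectangular pocket. Leave the tin and the wooden block where they are.

Things in the scene. Friction and masses are not known exactly. Their poses are not given: they have to be found in the camera images.
- wide_chisel: the wider-bladed of two look-alike wood chisels with pale wooden handles, 254 mm long, 0.16 kg, lying flat; blade 18 mm wide; origin mid length on its underside; +y towards the handle (round, 29 mm thick, y +19..+127, axis 14.5 mm up), blade tip at y -127; z up. Grip across the handle near y +50.
- narrow_chisel: the narrower-bladed of two look-alike wood chisels with pale wooden handles, 254 mm long, 0.16 kg, lying flat; blade 8 mm wide; origin mid length on its underside; +y towards the handle (round, 29 mm thick, y +19..+127, axis 14.5 mm up), blade tip at y -127; z up. Grip across the handle near y +50.
- screwdriver: screwdriver with a plastic handle, 190 mm long, about 0.09 kg, lying on its side; origin: underside, middle of its length; y along the tool, handle at +y (28 mm wide, 25 mm thick, from y = -7 to +95), 6 mm thick shank to y = -95 at 13 mm height; z up. Grip across the handle near y = +48.
- tape_measure: the nearer tape measure (another far back is a bystander), standing on its flat base: 38 mm thick (along its x, from x = -20 to +18), 78 mm long (along its y), 66 mm high, about 0.2 kg; origin: centre of its underside, z up. Grip across its thickness.
- bed_wide_chisel: dark foam bed, all in mm: 72 (x) x 284 (y) x 26 high, fixed on the tray's 6 thick floor; origin mid underside. Chisel-shaped recess, floor at z 8: handle part 37 wide, y +10..+135; blade slot 26 wide (the wider one), y -135..+10. Walls flare 8 a side above z 18. Finger groove across whole bed, y +28..+72, down to z 8. Home: wide chisel's origin at (0, 0, 8), its +y along bed's +y.
- bed_narrow_chisel: dark foam bed, all in mm: 72 (x) x 284 (y) x 26 high, fixed on the tray's 6 thick floor; origin mid underside. Chisel-shaped recess, floor at z 8: handle part 37 wide, y +10..+135; blade slot 15 wide (the narrower one), y -135..+10. Walls flare 8 a side above z 18. Finger groove across whole bed, y +28..+72, down to z 8. Home: narrow chisel's origin at (0, 0, 8), its +y along bed's +y.
- bed_screwdriver: dark foam bed, all in mm: 72 (x) x 284 (y) x 26 high, fixed on the tray's 6 thick floor; origin mid underside. Shorter screwdriver-shaped recess: handle part 37 wide, y -16..+104, floor at z 8; shank slot 14 wide, y -104..-16, floor at z 14. Walls flare 8 a side above z 18. Finger groove across whole bed, y +28..+72, down to z 8. Home: screwdriver's origin at (0, 0, 8), its +y along bed's +y.
- bed_tape_measure: dark foam bed, all in mm: 72 (x) x 284 (y) x 26 high, fixed on the tray's 6 thick floor; origin mid underside. Rectangular pocket 48 (x) x 102 (y), centred at y +79, floor at z 8, a finger groove crossing it up to y +72, long walls flaring 6 a side above z 18; a pencil is fixed at -y. Home: tape measure standing, origin (0, 79, 8), y along bed's y, either way round.
- screw_tin: closed flat red tin, 66 x 101 x 29 mm, just beyond the tray and the loose tools; a bystander, to be left alone. Origin: centre of its underside.
- wood_block: plain wooden block, 40 x 100 x 40 mm, beyond the loose tools; a bystander, to be left alone. Origin: centre of its underside.
Mind the look-alikes: they are no part of the job. Several things look just like the tape_measure: the one meant starts farthest to the robot's right.

How it is judged:
By the outcome, as a careful person would: the job done as asked, in the order asked, and still so for the second after the job is handed in, with the robot touching nothing.
It also fails if it takes over 120 s, if anything falls off the work surface, if the arm or the gripper's body presses on something with over 40 N, if the wrist force passes 120 N, or if a joint passes its speed limit or range.

ROBOT

A 7-joint arm with a two-finger parallel gripper is mounted at the origin on a cart in front of the work surface, level with it; the furniture and walls round the work are solid. World frame = base frame: x ahead of the robot, y to its left, z up, the work surface at z = 0. Lengths are in m, angles in rad, forces in N, time in s.
With the tool pointing down it reaches from about 0.425 to 0.875 m from the base axis. Payload 9.9 kg.
Tool frame: the origin (TCP) lies at the very end of the fingers, on their centre line; the grasp point (between the pads) lies 19 mm behind it (r.grip_depth is the distance from the TCP to the grasp point, in m); z points along the fingers, y is the line along which they close (so a half turn about z gives the same grasp; the last joint's range is limited). The gripper opens to 85 mm and grips with 20 to 120 N. Pads are 22 mm wide; open, the fingers measure 114 mm over their backs; the gripper's body (76 mm by 85 mm) begins 54 mm behind the grasp point. The pads swing forward as they close: fully open they stand 13 mm farther back than shut.
Start: joints at [1.16, 0.576, 0.025, 1.437, -0.015, 1.129, -0.057], TCP at [0.217, -0.639, 0.231] pointing down, gripper open.
Joint ranges: [-2.76, 2.76], [-0.34, 2.15], [-1.52, 1.57], [0.19, 2.46], [-1.09, 4.23], [0.17, 1.99], [-2.82, 2.82]. Speed limits (rad/s): [2.22, 2.22, 3.01, 3.01, 3.14, 3.14, 3.14].

INTERFACE

Orientations are given as a unit quaternion [w, x, y, z].
In Python, from rig import r gives the robot as it stands.
- The arm moves only by the shell command python3 -m creep 'ROWS'. ROWS is JSON, a list of rows, each a list of 3 entries, a list of its own where there are three numbers: the opening, from 0 (shut) to 1 (fully open), then the shift along the tool's x, y, z in units of 25 mm (1.0 is 25 mm), then the turn about the tool's z in units of 5 degrees (1.0 is 5 degrees). A call has 1 to 12 rows; each row shifts and turns the commanded pose from where the row before left it, along the tool's axes as they then stand; what a row does not reach is not made up. A row lasts 1/12 s, in which the tool goes at most 41.7 mm and 7.16 degrees, less where a joint would pass 70% of its speed; a pose out of reach is approached as far as the arm can. A call is refused whole if a number of a shift passes 1 or a number of a turn 1, either way. A call with a gripper value outside its range is refused whole. The fingers move at their own pace and stop on an object; the grip force is fixed at half the most. Time passes only in rows, so rows that do not move let the fingers close. It gives the time, the measured TCP pose, the force, the opening and the grip force at its end, in the units of the state.
- r.read_state(): the state, without advancing time (a new reading comes with each control period).
- r.get_image(name): name is "scene" or "top"; returns a dict with "pixels" (420x560x3 uint8, red, green, blue), "z_map" (420x560 float32, m along the optical axis (not along the pixel's ray), 0 where there is no reading), "fovy" (degrees; the focal length in pixels is half the picture's height over the tangent of half this angle, whatever the lens; pixels are square), "cx", "cy" (the principal point, pixels), "eye" and "attitude" of the camera in the world. Camera axes: x right, y down, z forward; pixel columns grow to the right and rows downward; lengths in m; the calibration is good to about 2 mm. A picture is of the moment at which its call begins.
- r.hand_in(): hands the job in; it is judged then, once.
Trained networks look in a picture, given as the dict that the camera call returned (one of the last four; its "shot" number tells which), for a name from the list of things; names that differ only in an ending like _2 or _b are one class to them, and where a whole thing is asked for, a point or a joint stands for the part that bears it (a point fixed in the world has none). Each returns a list of dicts, best first, with "confidence" (0 to 1); they miss things now and then, are a little off and sometimes report something else, mostly with a low value. They report only what shows in the picture. A call takes as long as a camera call. They do not tell look-alikes from the thing itself.
- r.regions_of(query, picture): "pixels" (420x560 bool, what is visible of it) and "rect" ([left, top, width, height] in pixels, round what is visible of it).
The state is a dict: "clock": time; "joint_pos": joint angles; "dq": joint speeds; "effort": joint torques, N m; "tool_pos": TCP position; "eef_rot": TCP orientation; "ft_force": force on the tool from outside, world axes, zero at the start; "ft_torque": the same for the moment, N m; "width": finger opening in m; "gripper_force": force on a finger pad.
Only numpy, scipy, OpenCV 4.12 (cv2) and the standard library are available. Lean on these libraries where they do the work, as an engineer would, in place of code of your own. Each camera call takes 0.05 s, during which the arm holds its last target. There are 200 camera calls.

## Working session

There is one attempt and no reset: what is moved stays moved. The work goes in short steps, Python scripts to look and compute and a shell command to move; the robot and the scene stay as the last step left them, time stands still between calls to the robot, and variables do not carry over. Pictures are saved under pics/ and viewed, at most 14 in all, crops included, and the job is handed in when it is done.

```bash
mkdir -p pics; ls; cat > h.py <<'E'
import numpy as np,cv2
from rig import r
from scipy.spatial.transform import Rotation as R
def rot(q):
    q=np.array(q,float)
    return q if q.shape==(3,3) else R.from_quat([q[1],q[2],q[3],q[0]]).as_matrix()
def cloud(im):
    z=im["z_map"].astype(float);f=210/np.tan(np.radians(im["fovy"])/2)
    v,u=np.mgrid[:420,:560]
    P=np.stack([(u-im["cx"])/f*z,(v-im["cy"])/f*z,z],-1)
    W=P@rot(im["attitude"]).T+np.array(im["eye"]);W[z==0]=np.nan
    return W
E
python3 - <<'E'
from h import *
s=r.read_state();print({k:np.round(v,3) for k,v in s.items()})
for n in("scene","top"):
    im=r.get_image(n);print(n,im["fovy"],im["cx"],im["cy"],im["eye"],im["attitude"])
    cv2.imwrite(f"pics/{n}0.png",im["pixels"][...,::-1])
    W=cloud(im);np.savez(n,W=W,p=im["pixels"])
    for q in "wide_chisel narrow_chisel screwdriver tape_measure bed_wide_chisel bed_narrow_chisel bed_screwdriver bed_tape_measure screw_tin wood_block".split():
        for d in r.regions_of(q,im):
            m=d["pixels"]; w=W[m]; w=w[~np.isnan(w[:,0])]
            print(q,round(d["confidence"],2),d["rect"],np.round(np.median(w,0),3),np.round(np.percentile(w[:,2],95),3))
E
```

```text
pics
{'clock': np.float64(0.0), 'joint_pos': array([ 1.16 ,  0.577,  0.025,  1.438, -0.015,  1.129, -0.057]), 'dq': array([-0.   , -0.   , -0.001,  0.   ,  0.001,  0.001, -0.001]), 'effort': array([ 1.0000e-03, -7.6575e+01,  2.2510e+00, -2.8596e+01,  1.5000e-02,
        1.3000e-02,  0.0000e+00]), 'tool_pos': array([ 0.217, -0.639,  0.23 ]), 'eef_rot': array([-0.001,  0.987,  0.163, -0.   ]), 'ft_force': array([-0.01 ,  0.117, -0.236]), 'ft_torque': array([-0.04 , -0.002,  0.008]), 'gripper_force': np.float64(0.0), 'width': np.float64(0.085)}
scene 51.34576934065052 279.6139288131384 212.2258650635161 [0.03848391 0.62422683 0.98186919] [ 0.11678255 -0.32226646  0.87600627 -0.33929216]
wide_chisel 0.87 [311.8, 158.4, 70.0, 32.9] [ 0.501 -0.322  0.016] 0.028
wide_chisel 0.59 [293.4, 176.2, 68.3, 39.1] [ 0.485 -0.205  0.019] 0.029
narrow_chisel 0.9 [298.8, 180.3, 64.8, 34.5] [ 0.475 -0.204  0.021] 0.029
screwdriver 0.75 [288.0, 194.6, 36.2, 36.8] [ 0.505 -0.088  0.021] 0.027
screwdriver 0.54 [208.2, 171.6, 34.4, 34.1] [ 0.77  -0.007  0.028] 0.032
screwdriver 0.28 [314.8, 160.8, 67.7, 30.
[... 1390 characters left out ...]
6.8] [ 0.378 -0.065  0.061] 0.069
bed_wide_chisel 0.9 [153.8, 174.7, 28.3, 99.2] [0.552 0.279 0.023] 0.035
bed_narrow_chisel 0.88 [226.2, 162.2, 34.8, 101.4] [0.558 0.056 0.027] 0.036
bed_screwdriver 0.73 [201.7, 167.5, 33.0, 104.0] [0.557 0.129 0.028] 0.035
bed_screwdriver 0.4 [290.6, 186.9, 14.2, 60.5] [ 0.512 -0.097  0.022] 0.028
bed_tape_measure 0.79 [178.3, 171.6, 34.0, 100.8] [0.553 0.203 0.029] 0.036
bed_tape_measure 0.61 [151.9, 173.4, 29.6, 100.6] [0.551 0.279 0.023] 0.035
screw_tin 0.77 [241.6, 125.7, 37.3, 28.3] [ 0.774 -0.018  0.029] 0.034
wood_block 0.87 [351.8, 126.7, 14.5, 37.8] [ 0.737 -0.299  0.039] 0.044
wood_block 0.43 [362.8, 167.6, 26.8, 85.9] [ 0.506 -0.326  0.02 ] 0.03
```

```bash
python3 - <<'E'
import cv2
a=cv2.imread("pics/top0.png")[95:315,130:440];cv2.imwrite("pics/top1.png",cv2.resize(a,None,fx=2.58,fy=2.58,interpolation=3))
E
```

```text
(no output)
```

View pics/scene0.png

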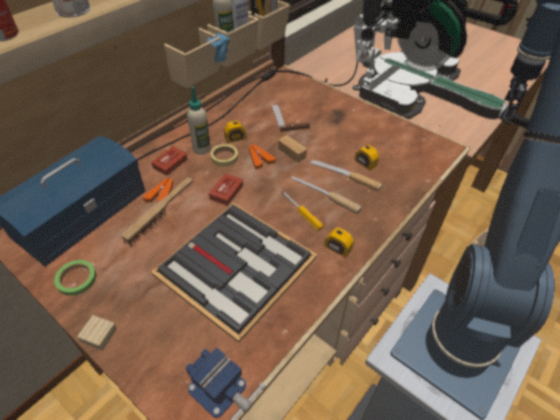

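View pics/top1.png

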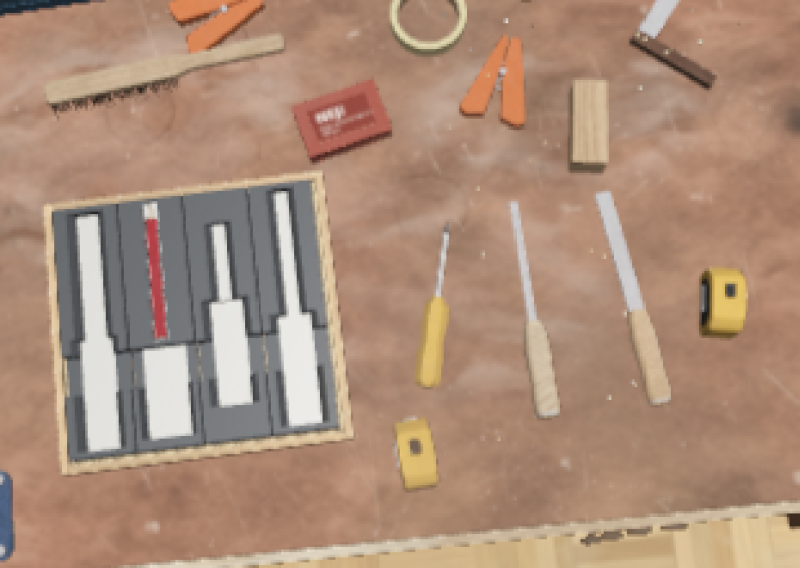

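```bash
cat > meas.py <<'E'
from h import *
def rect(p):
    (c,s,a)=cv2.minAreaRect(p[:,:2].astype(np.float32)*1000); 
    b=cv2.boxPoints((c,s,a)); e=[b[1]-b[0],b[2]-b[1]]; L=max(e,key=np.linalg.norm)
    ang=np.degrees(np.arctan2(L[1],L[0])); ang=(ang+90)%180-90
    return np.round(c,1),np.round(s,1),round(ang,1)
def trim(p,t): return p[p[:,2]>t]
if __name__=="__main__":
  for n in("scene","top"):
    im=r.get_image(n);W=cloud(im);X,Y,Z=np.moveaxis(W,-1,0);print(n)
    lab=lambda m:cv2.connectedComponentsWithStats(m.astype(np.uint8))
    m=(X>.3)&(X<.85)&(Y>-.5)&(Y<.4)&(Z>.006)&(Z<.12)
    k,L,st,c=lab(m)
    for i in range(1,k):
        if st[i,4]<60: continue
        p=W[L==i]
        print(st[i],"z95",np.round(np.percentile(p[:,2],97),3),*rect(p))
        zt=np.percentile(p[:,2],97)
        q=p[p[:,2]>zt-.009]; print("    top:",*rect(q), np.round(q.mean(0),3))
    t=(X>.36)&(X<.75)&(Y>0)&(Y<.34)
    px=im["pixels"].astype(int)
    w=t&(px.min(-1)>150)&(Z<.022)
    k,L,st,c=lab(w)
    for i in range(1,k):
        if st[i,4]>40:
            p=W[L==i];print(" white",st[i],np.round(np.median(p[:,2]),3),*rect(p))
E
python3 meas.py
```

```text
scene
[281 123  29   8 140] z95 0.021 [ 819.7 -411.3] [106.4  23.7] 49.7
    top: [ 819.7 -411.3] [106.4  23.7] 49.7 [ 0.816 -0.413  0.018]
[278 135  29  28 443] z95 0.043 [ 743.  -299.8] [ 48.4 105.4] -9.1
    top: [ 742.3 -299.1] [ 45.4 102.8] -8.3 [ 0.741 -0.296  0.039]
[250 145  26  24 330] z95 0.023 [ 808.1 -203.9] [78.7 94.3] -19.1
    top: [ 803.5 -193.2] [76.9 93.7] -1.7 [ 0.802 -0.201  0.019]
[354 145  25  25 427] z95 0.068 [ 521.3 -417.3] [44.7 75.1] -9.0
    top: [ 518.6 -418.3] [41.4 51.4] -12.4 [ 0.519 -0.416  0.064]
[317 162  65  29 426] z95 0.03 [ 530.6 -323.4] [231.3  29.3] 5.0
    top: [ 469.7 -328.6] [109.   27.5] 7.0 [ 0.467 -0.328  0.026]
[208 174  35  32 654] z95 0.033 [778.5 -16.1] [ 68.  107.7] -75.2
    top: [778.6 -16.4] [ 68.  107.1] -75.2 [ 0.777 -0.013  0.029]
[298 180  63  34 398] z95 0.03 [ 525.2 -203. ] [222.4  30.3] 4.0
    top: [ 479.1 -206.6] [129.5  27.9] 4.9 [ 0.465 -0.208  0.026]
[281 191  42  40 302] z95 0.028 [554.1 -98.4] [ 30.4 190.5] -9.9
    top: [538.5 -97.8] [ 23.3 159. ] -14.3 [ 0.509 -0.091  0.023]
[121 200  50  46 634] z95 0.053 [839.9 
[... 2207 characters left out ...]
[382.3 -65.9] [45.6 36.6] 1.6 [ 0.384 -0.066  0.066]
[115 272  11  39 240] z95 0.11 [371.  393.3] [102.6  13.4] 0.2
    top: [356.4 393.3] [72.8 13.4] 0.2 [0.356 0.394 0.105]
[125 277  11  37 280] z95 0.02 [364.  388.6] [ 22.7 100.2] -0.1
    top: [363.5 388.9] [22.  99.1] -0.1 [0.362 0.389 0.014]
 white [208 161  59 110 538] 0.016 [564.6  88.7] [312.2 165.5] 1.7
 white [236 169  19  92 816] 0.014 [564.8  56.9] [268.5  40.4] 2.6
 white [147 174   9 104 237] 0.017 [561.5 321.7] [312.7  11.1] 2.1
 white [160 178  17  92 949] 0.014 [557.9 277.6] [268.8  39.9] 1.3
 white [211 193  17  60 601] 0.015 [546.5 129.8] [174.7  40.5] 2.9
 white [185 229  20  36 589] 0.014 [481.6 201. ] [100.4  50.8] 2.2
```

```bash
cat > tools.py <<'E'
from h import *
def run(names,box):
  for n in("scene","top"):
    im=r.get_image(n);W=cloud(im)
    for q in names:
        x0,x1,y0,y1=box[q];X,Y,Z=np.moveaxis(W,-1,0)
        near=(X>x0)&(X<x1)&(Y>y0)&(Y<y1)
        M=np.zeros((420,560),bool)
        for d in r.regions_of(q,im):
            if d["confidence"]>.3 and (d["pixels"]&near).sum()>.7*d["pixels"].sum(): M|=d["pixels"]
        p=W[M&near]; 
        if len(p)<50: print(n,q,"none");continue
        h=p[p[:,2]>.012]
        b=p[p[:,2]<=.012]
        # handle slices
        mids=[]
        for a in np.arange(h[:,0].min(),h[:,0].max(),.01):
            s=h[(h[:,0]>=a)&(h[:,0]<a+.01)]
            if len(s)>5: mids.append((a+.005,(s[:,1].min()+s[:,1].max())/2,np.ptp(s[:,1])))
        mids=np.array(mids);A=np.polyfit(mids[:,0],mids[:,1],1)
        l=cv2.fitLine(p[:,:2].astype(np.float32),cv2.DIST_HUBER,0,1e-4,1e-4).ravel()
        print(n,q,"x",p[:,0].min().round(4),p[:,0].max().round(4),"handle x",h[:,0].min().round(4),h[:,0].max().round(4),
          "mid ang",np.degrees(np.arctan(A[0])).round(1),"y@.47",np.polyval(A,.47).round(4),"w",np.median(mids[:,2]).round(4),
          "all ang",np.degrees(np.arctan(l[1]/l[0])).round(1),"y@.47",(l[3]+(.47-l[2])*l[1]/l[0]).round(4),"tip",p[p[:,0]>p[:,0].max()-.02].mean(0).round(3), "bladew",)
BOX=dict(wide_chisel=(.35,.7,-.39,-.26),narrow_chisel=(.35,.7,-.26,-.15),screwdriver=(.42,.7,-.15,-.04))
if __name__=="__main__": run(list(BOX),BOX)
E
python3 tools.py
cat > go.py <<'E'
import sys
from h import *
x,y,z,hd=map(float,sys.argv[1:5])
s=r.read_state();T=rot(s["eef_rot"]);h=np.degrees(np.arctan2(T[1,0],T[0,0]))
print("t",round(s["clock"],2),"pos",np.round(s["tool_pos"],4),"head",h.round(1),"tilt",np.round(T[2],3),"w",s["width"].round(4),"F",s["ft_force"].round(1),"j7",s["joint_pos"][6].round(2))
k=np.radians(hd);d=np.array([x,y,z])-s["tool_pos"]
print("turn units",round((h-hd)/5,2),"then x,y,z",np.round(np.array([d[0]*np.cos(k)+d[1]*np.sin(k),d[0]*np.sin(k)-d[1]*np.cos(k),-d[2]])/.025,2))
E
python3 go.py .47 -.331 .15 6.5
```

```text
scene wide_chisel x 0.417 0.6682 handle x 0.417 0.6132 mid ang 5.0 y@.47 -0.3286 w 0.0231 all ang 4.3 y@.47 -0.3247 tip [ 0.657 -0.311  0.003] bladew
scene narrow_chisel x 0.4137 0.6571 handle x 0.4137 0.6084 mid ang 0.2 y@.47 -0.2067 w 0.0185 all ang -0.4 y@.47 -0.204 tip [ 0.645 -0.204  0.005] bladew
scene screwdriver x 0.4596 0.6393 handle x 0.4596 0.6393 mid ang -14.2 y@.47 -0.0807 w 0.0205 all ang -15.3 y@.47 -0.0777 tip [ 0.63  -0.121  0.015] bladew
top wide_chisel x 0.4144 0.6663 handle x 0.4144 0.6242 mid ang 6.3 y@.47 -0.3332 w 0.0219 all ang 6.1 y@.47 -0.332 tip [ 0.657 -0.312  0.002] bladew
top narrow_chisel x 0.4106 0.6624 handle x 0.4121 0.6343 mid ang 2.2 y@.47 -0.2127 w 0.0251 all ang 1.8 y@.47 -0.2117 tip [ 0.652 -0.207  0.003] bladew
top screwdriver x 0.4571 0.6338 handle x 0.4577 0.6298 mid ang -12.7 y@.47 -0.0872 w 0.026 all ang -12.9 y@.47 -0.0874 tip [ 0.623 -0.123  0.016] bladewTraceback (most recent call last):
  File "go.py", line 5, in <module>
    print("t",round(s["clock"],2),"pos",np.round(s["tool_pos"],4),"head",h.round(1),"tilt",np.round(T[2],3),"w",s["width"].round(4),"F",s["ft_force"].round(1),"j7",s["joint_pos"][6].round(2))
                                                                                                                ^^^^^^^^^^^^^^^^
AttributeError: 'float' object has no attribute 'round'
```

```bash
python3 - <<'E'
import cv2
a=cv2.imread("pics/top0.png")[160:270,310:430];cv2.imwrite("pics/crop1.png",cv2.resize(a,None,fx=5,fy=5,interpolation=2))
E
```

```text
(no output)
```

View pics/crop1.png

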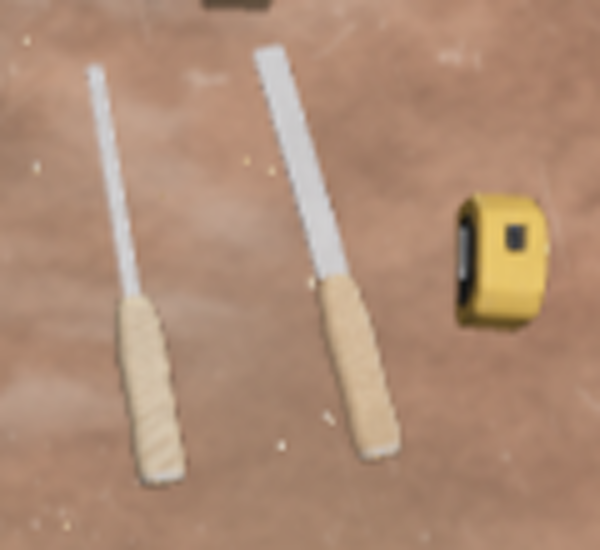

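```bash
sed -i 's/s\["width"\].round(4)/round(s["width"],4)/; s/s\["ft_force"\].round(1)/np.round(s["ft_force"],1)/; s/s\["joint_pos"\]\[6\].round(2)/np.round(s["joint_pos"][6],2)/; s/h.round(1)/round(h,1)/' go.py
python3 go.py .492 -.3287 .12 6
```

```text
t 1.6 pos [ 0.2167 -0.6393  0.2313] head 18.7 tilt [-0. -0. -1.] w 0.0855 F [-0.7 -0.   0. ] j7 -0.06
turn units 2.54 then x,y,z [ 12.25 -11.2    4.45]
```

```bash
python3 -m creep '[[1,[0,0,0],0.85],[1,[0,0,0],0.85],[1,[0,0,0],0.85],[1,[0.9,-0.82,0],0],[1,[0.9,-0.82,0],0],[1,[0.9,-0.82,0],0],[1,[0.9,-0.82,0],0],[1,[0.9,-0.82,0],0],[1,[0.9,-0.82,0],0],[1,[0.9,-0.82,0],0],[1,[0.9,-0.82,0],0],[1,[0.9,-0.82,0],0]]'; python3 go.py .492 -.3287 .06 6
```

```text
clock: 2.6
tool_pos: [0.3998, -0.4335, 0.2315]
eef_rot: [0.0, 0.999, 0.052, 0.0]
ft_force: [0.2, -0.3, -0.8]
width: 0.0855
gripper_force: 0.0
t 2.6 pos [ 0.3998 -0.4335  0.2315] head 6.0 tilt [ 0.  0. -1.] w 0.0855 F [ 0.2 -0.3 -0.8] j7 -0.69
turn units -0.01 then x,y,z [ 4.11 -3.78  6.86]
```

```bash
python3 -m creep '[[1,[0.82,-0.76,0.4],0],[1,[0.82,-0.76,0.6],0],[1,[0.82,-0.76,0.9],0],[1,[0.82,-0.75,1],0],[1,[0.83,-0.75,1],0],[1,[0,0,1],0],[1,[0,0,1],0],[1,[0,0,1],0],[1,[0,0,0.96],0],[1,[0,0,0],0]]'; python3 go.py .492 -.3287 .003 6
```

```text
clock: 3.43
tool_pos: [0.4892, -0.3284, 0.0308]
eef_rot: [-0.002, 0.999, 0.052, -0.003]
ft_force: [-1.2, 0.5, -0.4]
width: 0.0857
gripper_force: 0.0
t 3.43 pos [ 0.4892 -0.3284  0.0308] head 6.0 tilt [-0.005 -0.004 -1.   ] w 0.0857 F [-1.2  0.5 -0.4] j7 -0.92
turn units 0.0 then x,y,z [0.11 0.02 1.11]
```

```bash
python3 -m creep '[[1,[0.06,0,0.55],0],[1,[0.05,0,0.5],0],[0,[0,0,0],0],[0,[0,0,0],0],[0,[0,0,0],0],[0,[0,0,0],0],[0,[0,0,0],0],[0,[0,0,0],0],[0,[0,0,0],0],[0,[0,0,0],0]]'; python3 go.py .509 .2762 .1 2
```

```text
clock: 4.27
tool_pos: [0.4944, -0.33, 0.0098]
eef_rot: [0.0, 0.999, 0.052, 0.001]
ft_force: [-1.9, 0.4, 7.5]
width: 0.0261
gripper_force: 58.6
t 4.27 pos [ 0.4944 -0.33    0.0098] head 6.0 tilt [ 0.001  0.001 -1.   ] w 0.0261 F [-1.9  0.4  7.5] j7 -0.93
turn units 0.79 then x,y,z [  1.43 -24.21  -3.61]
```

```bash
python3 -m creep '[[0,[0,0,-0.4],0],[0,[0,0,-0.8],0],[0,[0,0,-1],0],[0,[0,0,-1],0],[0,[0,0,-1],0.39],[0,[0,0,-0.5],0.4],[0,[0,-0.5,0],0],[0,[0,-0.9,0],0],[0,[0,-1,0],0],[0,[0,-1,0],0],[0,[0,-1,0],0],[0,[0,-1,0],0]]'; python3 -m creep '[[0,[0.05,-1,0],0],[0,[0.1,-1,0],0],[0,[0.1,-1,0],0],[0,[0.1,-1,0],0],[0,[0.1,-1,0],0],[0,[0.1,-1,0],0],[0,[0.1,-1,0],0],[0,[0.1,-1,0],0],[0,[0.1,-1,0],0],[0,[0.1,-1,0],0],[0,[0.1,-1,0],0],[0,[0.1,-1,0],0]]'; python3 go.py .509 .2762 .1 2
python3 - <<'E'
from h import *
im=r.get_image("scene");cv2.imwrite("pics/s2.png",cv2.resize(im["pixels"][100:340,150:400,::-1],None,fx=2.4,fy=2.4))
E
```

```text
clock: 5.27
tool_pos: [0.4882, -0.1924, 0.1254]
eef_rot: [-0.0, 1.0, 0.019, -0.001]
ft_force: [0.9, 0.3, -3.1]
width: 0.0257
gripper_force: 59.5
clock: 6.27
tool_pos: [0.5059, 0.1079, 0.1254]
eef_rot: [0.0, 1.0, 0.019, -0.001]
ft_force: [0.2, 0.3, -1.1]
width: 0.0257
gripper_force: 59.5
t 6.27 pos [0.5059 0.1079 0.1254] head 2.1 tilt [-0.002  0.    -1.   ] w 0.0257 F [ 0.2  0.3 -1.1] j7 -1.77
turn units 0.03 then x,y,z [ 0.36 -6.72  1.02]
```

View pics/s2.png

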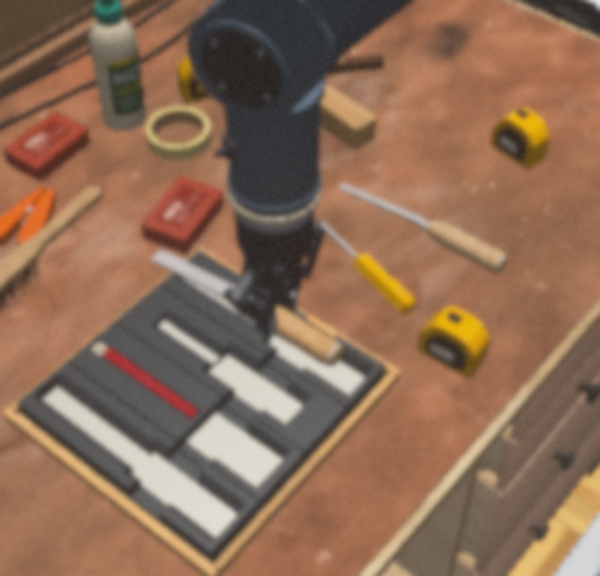

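```bash
python3 -m creep '[[0,[0.05,-0.95,0],0],[0,[0.05,-0.95,0],0],[0,[0.05,-0.95,0],0],[0,[0.05,-0.95,0.1],0],[0,[0.05,-0.95,0.1],0],[0,[0.05,-0.95,0.2],0],[0,[0.06,-0.97,0.2],0],[0,[0,0,0],0],[0,[0,0,0],0]]'
cat > held.py <<'E'
import sys
from h import *
s=r.read_state();t=np.array(s["tool_pos"]);T=rot(s["eef_rot"]);hd=np.arctan2(T[1,0],T[0,0]);print("tcp",t.round(4),"head",np.degrees(hd).round(2))
q=sys.argv[1]
ux=np.array([np.cos(hd),np.sin(hd)]);uy=np.array([-ux[1],ux[0]])
for n in("scene","top"):
    im=r.get_image(n);W=cloud(im)
    D=(W[...,:2]-t[:2]); a=D@ux; b=D@uy
    m=(abs(a)<.2)&(abs(b)<.04)&(W[...,2]>.04)&(W[...,2]<t[2]+.035)
    for nm,mm in(("blade",m&(a>.045)),("butt",m&(a<-.03))):
        k,L,st,_=cv2.connectedComponentsWithStats(mm.astype(np.uint8))
        if k<2: continue
        mm=L==1+st[1:,4].argmax()
        A,B,Z=a[mm],b[mm],W[...,2][mm]
        if len(A)<15: continue
        f=np.polyfit(A,B,1);g=np.polyfit(A,Z,1)
        print(n,nm,len(A),"a",A.min().round(4),A.max().round(4),"b@mid",B.mean().round(4),"A mid",A.mean().round(3),"ang",np.degrees(np.arctan(f[0])).round(1),"pitch",np.degrees(np.arctan(g[0])).round(1),"z",Z.mean().round(4))
E
python3 held.py wide_chisel
```

```text
clock: 7.07
tool_pos: [0.5086, 0.2747, 0.11]
eef_rot: [0.0, 1.0, 0.02, -0.001]
ft_force: [0.2, -1.0, -1.3]
width: 0.0256
gripper_force: 59.6
tcp [0.5086 0.2747 0.11  ] head 2.28
scene blade 252 a 0.0641 0.1745 b@mid 0.0027 A mid 0.119 ang -0.5 pitch -7.0 z 0.1087
scene butt 269 a -0.0797 -0.0302 b@mid 0.0032 A mid -0.057 ang 3.5 pitch 5.3 z 0.1235
top blade 273 a 0.0463 0.1743 b@mid -0.0025 A mid 0.114 ang 2.3 pitch -7.6 z 0.1091
top butt 100 a -0.0798 -0.0301 b@mid -0.0119 A mid -0.053 ang 3.5 pitch 3.9 z 0.1234
```

```bash
python3 - <<'E'
from h import *
for n in("scene","top"):
    W=np.load(n+".npz")["W"];X,Y,Z=np.moveaxis(W,-1,0)
    c=-.331+(X-.47)*np.tan(np.radians(6))
    m=(abs(Y-c)<.007)&(X<.672)&(X>.41)
    for a in np.arange(.41,.67,.02):
        s=m&(X>=a)&(X<a+.02); print(round(a+.01-.492,3),np.median(Z[s]).round(4),end=" ; ")
    print()
from h import *
s=r.read_state();t=np.array(s["tool_pos"])
for n in("scene","top"):
    im=r.get_image(n);W=cloud(im);X,Y,Z=np.moveaxis(W,-1,0)
    c=t[1]+(X-t[0])*np.tan(np.radians(2.3))
    m=(abs(Y-c)<.007)&(Z>.05)&(Z<.15)
    for a in np.arange(t[0]-.08,t[0]+.175,.02):
        s=m&(X>=a)&(X<a+.02); print(round(a+.01-t[0],3),np.median(Z[s]).round(4),end=" ; ")
    print()
E
```

```text
-0.072 0.0103 ; -0.052 0.0252 ; -0.032 0.0254 ; -0.012 0.0258 ; 0.008 0.0266 ; 0.028 0.018 ; 0.048 0.0125 ; 0.068 0.0124 ; 0.088 0.0107 ; 0.108 0.0088 ; 0.128 0.0069 ; 0.148 0.0049 ; 0.168 0.0027 ; 0.188 -0.0011 ; 
-0.072 0.0249 ; -0.052 0.0271 ; -0.032 0.0273 ; -0.012 0.0277 ; 0.008 0.0261 ; 0.028 0.0199 ; 0.048 0.0157 ; 0.068 0.0149 ; 0.088 0.0115 ; 0.108 0.0103 ; 0.128 0.0085 ; 0.148 0.0061 ; 0.168 0.0011 ; 0.188 -0.0073 ; 
-0.07 0.1264 ; -0.05 0.1281 ; -0.03 0.1277 ; -0.01 0.1281 ; 0.01 0.1277 ; 0.03 nan ; 0.05 0.1172 ; 0.07 0.1153 ; 0.09 0.1134 ; 0.11 0.1105 ; 0.13 0.1082 ; 0.15 0.1064 ; 0.17 0.1026 ; 
-0.07 0.1251 ; -0.05 0.1259 ; -0.03 0.1287 ; -0.01 0.128 ; 0.01 nan ; 0.03 nan ; 0.05 0.1171 ; 0.07 0.116 ; 0.09 0.1135 ; 0.11 0.1102 ; 0.13 0.1087 ; 0.15 0.1052 ; 0.17 0.1026 ;
  return _methods._mean(a, axis=axis, dtype=dtype,
  ret = ret.dtype.type(ret / rcount)
```

```bash
python3 go.py .5117 .2763 .0245 2
```

```text
t 7.27 pos [0.5103 0.2717 0.111 ] head 2.0 tilt [-0.     0.001 -1.   ] w 0.0258 F [ 0.7  0.2 -1.6] j7 -2.04
turn units -0.01 then x,y,z [ 0.06 -0.18  3.46]
```

```bash
python3 -m creep '[[0,[0.06,-0.18,0],0],[0,[0,0,0.7],0],[0,[0,0,0.8],0],[0,[0,0,0.6],0],[0,[0,0,0.4],0],[0,[0,0,0],0],[0,[0,0,0],0]]'; python3 go.py .5117 .2763 .0245 2
```

```text
clock: 7.85
tool_pos: [0.5119, 0.2772, 0.0485]
eef_rot: [0.0, 1.0, 0.017, -0.0]
ft_force: [-0.9, -0.4, -1.2]
width: 0.0257
gripper_force: 59.6
t 7.85 pos [0.5119 0.2772 0.0485] head 2.0 tilt [-0.001  0.    -1.   ] w 0.0257 F [-0.9 -0.4 -1.2] j7 -2.04
turn units -0.0 then x,y,z [-0.01  0.04  0.96]
```

Now down the remaining 24 mm.

```bash
python3 -m creep '[[0,[0,0,0.3],0],[0,[0,0,0.3],0],[0,[0,0,0.2],0],[0,[0,0,0.15],0],[0,[0,0,0],0],[0,[0,0,0],0],[0,[0,0,0],0]]'; python3 go.py .5117 .2763 .0245 2
```

```text
clock: 8.43
tool_pos: [0.5118, 0.2775, 0.0249]
eef_rot: [-0.0, 1.0, 0.018, 0.0]
ft_force: [-0.3, 0.7, -1.0]
width: 0.0259
gripper_force: 59.6
t 8.43 pos [0.5118 0.2775 0.0249] head 2.0 tilt [ 0. -0. -1.] w 0.0259 F [-0.3  0.7 -1. ] j7 -2.03
turn units 0.0 then x,y,z [-0.01  0.05  0.02]
```

```bash
python3 -m creep '[[0,[0,0,0.03],0],[0.55,[0,0,0],0],[0.55,[0,0,0],0],[0.55,[0,0,0],0],[0.55,[0,0,-0.4],0],[0.55,[0,0,-0.8],0],[0.55,[0,0,-1],0],[0.55,[0,0,-1],0],[0.55,[0,0,-1],0],[0.55,[0,0,-0.5],0]]'; python3 go.py .489 -.2093 .12 1
python3 - <<'E'
from h import *
im=r.get_image("top");cv2.imwrite("pics/t3.png",cv2.resize(im["pixels"][150:290,140:280,::-1],None,fx=4,fy=4))
E
```

```text
clock: 9.27
tool_pos: [0.5129, 0.278, 0.1454]
eef_rot: [-0.001, 1.0, 0.018, 0.002]
ft_force: [0.8, 0.5, 0.1]
width: 0.0469
gripper_force: 0.0
t 9.27 pos [0.5129 0.278  0.1454] head 2.0 tilt [ 0.004 -0.002 -1.   ] w 0.0469 F [0.8 0.5 0.1] j7 -2.05
turn units 0.2 then x,y,z [-1.29 19.47  1.02]
```

View pics/t3.png

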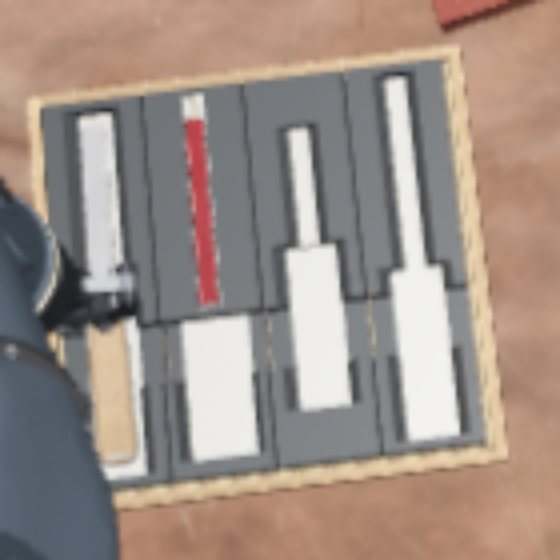

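```bash
python3 -m creep '[[1,[0,0.5,0],0.2],[1,[-0.07,0.9,0],0],[1,[-0.07,1,0],0],[1,[-0.07,1,0],0],[1,[-0.07,1,0],0],[1,[-0.07,1,0],0],[1,[-0.07,1,0],0],[1,[-0.07,1,0],0],[1,[-0.07,1,0],0],[1,[-0.07,1,0],0],[1,[-0.07,1,0],0],[1,[-0.07,1,0],0]]';python3 -m creep '[[1,[-0.07,1,0],0],[1,[-0.07,1,0],0],[1,[-0.07,1,0],0],[1,[-0.07,1,0],0],[1,[-0.07,1,0.3],0],[1,[-0.07,1,0.5],0],[1,[-0.07,1,0.5],0],[1,[-0.03,0.7,0.5],0],[1,[0,0.4,0.5],0],[1,[0,0,0.5],0],[1,[0,0,0],0],[1,[0,0,0],0]]';  python3 go.py .489 -.2093 .01 1
python3 - <<'E'
from tools import *
run(["narrow_chisel"],BOX)
E
```

```text
clock: 10.32
tool_pos: [0.4965, -0.0099, 0.1409]
eef_rot: [0.0, 1.0, 0.008, -0.001]
ft_force: [0.3, -0.1, -0.1]
width: 0.0855
gripper_force: 0.0
clock: 11.32
tool_pos: [0.4875, -0.2099, 0.0707]
eef_rot: [-0.001, 1.0, 0.009, -0.001]
ft_force: [-0.1, 0.2, 0.2]
width: 0.0854
gripper_force: 0.0
t 11.32 pos [ 0.4875 -0.2099  0.0707] head 1.0 tilt [-0.002 -0.001 -1.   ] w 0.0854 F [-0.1  0.2  0.2] j7 -1.16
turn units 0.0 then x,y,z [ 0.06 -0.02  2.43]
scene narrow_chisel x 0.4134 0.66 handle x 0.4134 0.6005 mid ang 0.8 y@.47 -0.2064 w 0.0165 all ang 0.2 y@.47 -0.2044 tip [ 0.648 -0.205  0.004] bladew
top narrow_chisel none
```

```bash
python3 -m creep '[[1,[0.06,0,0.8],0],[1,[0,0,0.8],0],[1,[0,0,0.5],0],[1,[0,0,0.35],0],[0,[0,0,0],0],[0,[0,0,0],0],[0,[0,0,0],0],[0,[0,0,0],0],[0,[0,0,0],0],[0,[0,0,0],0],[0,[0,0,0],0],[0,[0,0,0],0]]';  python3 go.py .517 .055 .11 2
```

```text
clock: 12.52
tool_pos: [0.4905, -0.2104, 0.0115]
eef_rot: [0.0, 1.0, 0.009, 0.001]
ft_force: [-0.9, 2.1, 9.4]
width: 0.0253
gripper_force: 58.4
t 12.52 pos [ 0.4905 -0.2104  0.0115] head 1.0 tilt [ 0.001  0.    -1.   ] w 0.0253 F [-0.9  2.1  9.4] j7 -1.15
turn units -0.19 then x,y,z [  1.43 -10.57  -3.94]
```

```bash
python3 -m creep '[[0,[0,0,-0.4],0],[0,[0,0,-0.8],0],[0,[0,0,-1],0],[0,[0,0,-1],0],[0,[0,0,-0.8],-0.19],[0,[0,-0.5,0],0],[0,[0.1,-0.9,0],0],[0,[0.2,-1,0],0],[0,[0.2,-1,0],0],[0,[0.2,-1,0],0],[0,[0.2,-1,0],0],[0,[0.2,-1,0],0]]'; python3 -m creep '[[0,[0.2,-1,0],0],[0,[0.1,-1,0],0],[0,[0,-1,0],0],[0,[0,-0.8,0],0],[0,[0,-0.37,0],0],[0,[0,0,0],0],[0,[0,0,0],0],[0,[0,0,0],0],[0,[0,0,0],0]]'; python3 go.py .517 .055 .11 2; python3 held.py narrow_chisel
```

```text
clock: 13.52
tool_pos: [0.5114, -0.0478, 0.1102]
eef_rot: [-0.0, 1.0, 0.017, -0.0]
ft_force: [0.9, 0.7, -2.5]
width: 0.0254
gripper_force: 59.2
clock: 14.27
tool_pos: [0.5158, 0.0531, 0.1103]
eef_rot: [0.0, 1.0, 0.016, -0.0]
ft_force: [0.0, 0.2, -1.6]
width: 0.0254
gripper_force: 59.2
t 14.27 pos [0.5158 0.0531 0.1103] head 1.8 tilt [-0.     0.001 -1.   ] w 0.0254 F [ 0.   0.2 -1.6] j7 -1.64
turn units -0.03 then x,y,z [ 0.05 -0.07  0.01]
tcp [0.5158 0.0531 0.1103] head 1.84
scene blade 119 a 0.0634 0.1773 b@mid 0.0029 A mid 0.119 ang -0.2 pitch -6.4 z 0.1079
scene butt 207 a -0.0772 -0.0302 b@mid 0.0042 A mid -0.056 ang 4.9 pitch 5.4 z 0.1206
```

```bash
python3 -m creep '[[0,[0,-0.06,0.4],0],[0,[0,0,0.8],0],[0,[0,0,0.7],0],[0,[0,0,0.5],0],[0,[0,0,0.3],0],[0,[0,0,0.2],0],[0,[0,0,0.2],0],[0,[0,0,0.2],0],[0,[0,0,0],0],[0,[0,0,0],0]]'; python3 go.py .5157 .0546 .0255 2
```

```text
clock: 15.2
tool_pos: [0.516, 0.0562, 0.0279]
eef_rot: [0.0, 1.0, 0.017, 0.0]
ft_force: [-0.9, -0.6, -1.4]
width: 0.0253
gripper_force: 59.4
t 15.2 pos [0.516  0.0562 0.0279] head 1.9 tilt [ 0.  0. -1.] w 0.0253 F [-0.9 -0.6 -1.4] j7 -1.63
turn units -0.01 then x,y,z [-0.01  0.06  0.1 ]
```

```bash
python3 -m creep '[[0,[0,0.05,0.1],0],[0,[0,0,0],0],[0.55,[0,0,0],0],[0.55,[0,0,0],0],[0.55,[0,0,0],0],[0.55,[0,0,-0.4],0],[0.55,[0,0,-0.8],0],[0.55,[0,0,-1],0],[0.55,[0,0,-1],0],[0.55,[0,0,-1],0]]'; python3 go.py .504 -.0915 .12 -13.6
```

```text
clock: 16.03
tool_pos: [0.5156, 0.055, 0.1322]
eef_rot: [0.0, 1.0, 0.017, -0.0]
ft_force: [0.3, -0.0, 0.1]
width: 0.047
gripper_force: 0.0
t 16.03 pos [0.5156 0.055  0.1322] head 2.0 tilt [-0.  0. -1.] w 0.047 F [ 0.3 -0.   0.1] j7 -1.65
turn units 3.11 then x,y,z [0.93 5.81 0.49]
```

```bash
python3 -m creep '[[1,[0,0,0],0.8],[1,[0,0,0],0.8],[1,[0,0,0],0.8],[1,[0,0,0],0.71],[1,[0.15,0.8,0],0],[1,[0.15,1,0],0],[1,[0.15,1,0],0],[1,[0.16,1,0.3],0],[1,[0.16,1,0.5],0],[1,[0.16,0.8,0.5],0],[1,[0,0.21,0.5],0],[1,[0,0,0.5],0]]'; python3 go.py .504 -.0915 .010 -13.6
python3 - <<'E'
from h import *
im=r.get_image("scene");cv2.imwrite("pics/s4.png",cv2.resize(im["pixels"][100:340,150:400,::-1],None,fx=2.4,fy=2.4))
E
```

```text
clock: 17.03
tool_pos: [0.504, -0.0941, 0.0732]
eef_rot: [0.0, 0.993, -0.12, 0.0]
ft_force: [0.4, 0.0, -0.4]
width: 0.0859
gripper_force: 0.0
t 17.03 pos [ 0.504  -0.0941  0.0732] head -13.8 tilt [ 0.001  0.001 -1.   ] w 0.0859 F [ 0.4  0.  -0.4] j7 -1.56
turn units -0.04 then x,y,z [-0.03 -0.1   2.53]
```

View pics/s4.png

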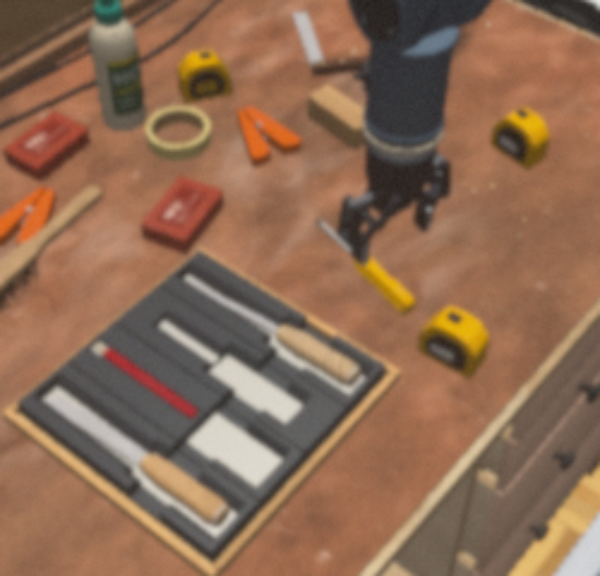

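```bash
python3 -m creep '[[1,[0,-0.08,0.8],0],[1,[0,0,0.8],0],[1,[0,0,0.5],0],[1,[0,0,0.3],0],[0,[0,0,0],0],[0,[0,0,0],0],[0,[0,0,0],0],[0,[0,0,0],0],[0,[0,0,0],0],[0,[0,0,0],0],[0,[0,0,0],0]]';  python3 -m creep '[[0,[0,0,-0.4],0],[0,[0,0,-0.8],0],[0,[0,0,-1],0],[0,[0,0,-1],0],[0,[0,0,-0.8],0],[0,[0,0,0],-0.8],[0,[0,0,0],-0.8],[0,[0,0,0],-0.8],[0,[0,0,0],-0.75],[0,[0,0,0],0]]'; python3 go.py .5155 .1285 .11 2
```

```text
clock: 18.0
tool_pos: [0.5053, -0.0904, 0.0142]
eef_rot: [0.0, 0.993, -0.119, 0.001]
ft_force: [-2.4, -1.5, 12.9]
width: 0.0233
gripper_force: 53.6
clock: 18.83
tool_pos: [0.5048, -0.0896, 0.1136]
eef_rot: [-0.0, 1.0, 0.02, 0.0]
ft_force: [-0.2, -0.2, -1.5]
width: 0.0229
gripper_force: 50.9
t 18.83 pos [ 0.5048 -0.0896  0.1136] head 2.3 tilt [ 0.001  0.    -1.   ] w 0.0229 F [-0.2 -0.2 -1.5] j7 -1.37
turn units 0.07 then x,y,z [ 0.73 -8.7   0.15]
```

```bash
python3 -m creep '[[0,[0.07,-0.5,0],0.06],[0,[0.08,-0.9,0],0],[0,[0.08,-1,0],0],[0,[0.08,-1,0],0],[0,[0.08,-1,0],0],[0,[0.08,-1,0],0],[0,[0.08,-1,0],0],[0,[0.08,-1,0],0],[0,[0.06,-0.8,0],0],[0,[0,-0.5,0],0],[0,[0,0,0],0],[0,[0,0,0],0]]'; python3 -m creep '[[0,[0,0,0],0],[0,[0,0,0],0]]'; python3 go.py .5155 .1285 .11 2; sed -i 's/a>.045/a>.03/' held.py; python3 held.py screwdriver; python3 - <<'E'
from h import *
im=r.get_image("scene");cv2.imwrite("pics/s5.png",cv2.resize(im["pixels"][150:320,160:330,::-1],None,fx=3.5,fy=3.5))
s=r.read_state();t=np.array(s["tool_pos"])
for n in("scene","top"):
    W=cloud(r.get_image(n));X,Y,Z=np.moveaxis(W,-1,0)
    c=t[1]+(X-t[0])*np.tan(np.radians(2))+(.002 if n=="scene" else -.002)
    m=(abs(Y-c)<.006)&(Z>.06)&(Z<.15)
    for a in np.arange(t[0]-.08,t[0]+.175,.01):
        q=m&(X>=a)&(X<a+.01)
        if q.sum()>2: print(round(a+.005-t[0],3),np.median(Z[q]).round(4),end=" ; ")
    print()
E
```

```text
clock: 19.83
tool_pos: [0.5147, 0.1283, 0.113]
eef_rot: [0.0, 1.0, 0.016, -0.0]
ft_force: [0.1, -0.0, -1.2]
width: 0.023
gripper_force: 50.9
clock: 20.0
tool_pos: [0.5149, 0.1267, 0.1129]
eef_rot: [0.0, 1.0, 0.015, -0.0]
ft_force: [-0.5, -0.1, -1.5]
width: 0.0225
gripper_force: 50.9
t 20.0 pos [0.5149 0.1267 0.1129] head 1.7 tilt [-0.     0.001 -1.   ] w 0.0225 F [-0.5 -0.1 -1.5] j7 -1.77
turn units -0.05 then x,y,z [ 0.03 -0.07  0.12]
tcp [0.5149 0.1267 0.1129] head 1.73
scene blade 53 a 0.0734 0.1422 b@mid 0.0013 A mid 0.106 ang -0.2 pitch -0.8 z 0.1127
scene butt 78 a -0.0455 -0.0303 b@mid 0.0037 A mid -0.039 ang 23.9 pitch 27.2 z 0.1175
-0.045 0.1157 ; -0.035 0.1228 ; -0.025 0.1236 ; -0.015 0.1227 ; -0.005 0.1227 ; 0.075 0.1129 ; 0.085 0.1124 ; 0.095 0.1134 ; 0.105 0.1122 ; 0.115 0.1122 ; 0.125 0.1132 ; 0.135 0.1116 ;
```

View pics/s5.png

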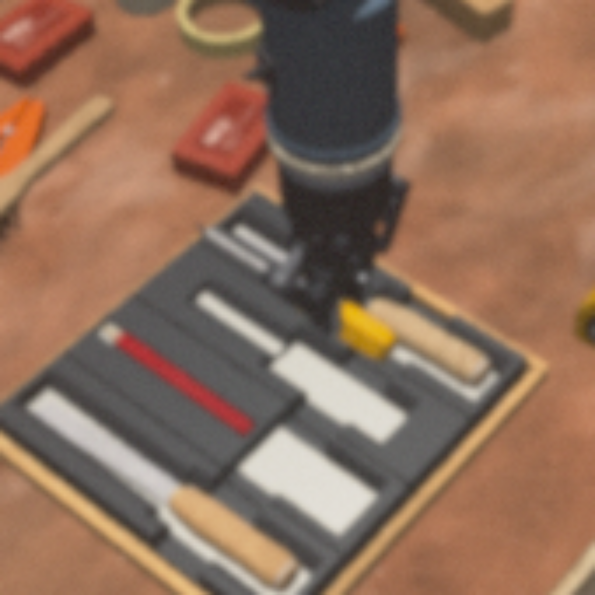

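```bash
python3 -m creep '[[0,[0.06,-0.06,0.4],-0.05],[0,[0,0,0.8],0],[0,[0,0,0.7],0],[0,[0,0,0.5],0],[0,[0,0,0.3],0],[0,[0,0,0.2],0],[0,[0,0,0.2],0],[0,[0,0,0.1],0],[0,[0,0,0],0],[0,[0,0,0],0]]'; python3 go.py .5165 .1285 .031 2
```

```text
clock: 21.08
tool_pos: [0.5166, 0.1299, 0.0331]
eef_rot: [-0.0, 1.0, 0.019, 0.0]
ft_force: [0.2, 0.3, -1.0]
width: 0.0225
gripper_force: 50.9
t 21.08 pos [0.5166 0.1299 0.0331] head 2.1 tilt [ 0. -0. -1.] w 0.0225 F [ 0.2  0.3 -1. ] j7 -1.76
turn units 0.02 then x,y,z [-0.    0.06  0.08]
```

```bash
python3 -m creep '[[0,[0,0.04,0.1],0],[0,[0,0,0],0],[0.55,[0,0,0],0],[0.55,[0,0,0],0],[0.55,[0,0,0],0],[0.55,[0,0,-0.4],0],[0.55,[0,0,-0.8],0],[0.55,[0,0,-1],0],[0.55,[0,0,-1],0],[0.55,[0,0,-1],0],[0.55,[0,0,-0.6],0]]'; python3 -m creep '[[1,[0,0,0],0.7],[1,[0,0,0],0.7],[1,[0,0,0],0.7],[1,[0,0.6,0],0],[1,[0,1,0],0],[1,[0,1,0],0],[1,[0,1,0],0],[1,[0,1,0],0],[1,[0,1,0],0],[1,[0,1,0],0],[1,[0,1,0],0],[1,[0,1,0],0]]';python3 go.py .519 -.4195 .14 -9;  python3 meas.py | grep -A1 -E "0.06.|0.07.|^top"
```

```text
clock: 22.0
tool_pos: [0.5171, 0.1289, 0.1536]
eef_rot: [-0.0, 1.0, 0.018, 0.001]
ft_force: [1.7, 0.1, -0.5]
width: 0.0469
gripper_force: 0.0
clock: 23.0
tool_pos: [0.4847, -0.0849, 0.1512]
eef_rot: [-0.0, 0.997, -0.073, 0.0]
ft_force: [-0.0, 0.1, 0.3]
width: 0.0857
gripper_force: 0.0
t 23.0 pos [ 0.4847 -0.0849  0.1512] head -8.4 tilt [ 0.001 -0.    -1.   ] w 0.0857 F [-0.   0.1  0.3] j7 -1.51
turn units 0.13 then x,y,z [ 3.45 13.    0.45]
[354 145  25  26 427] z95 0.069 [ 522.2 -415. ] [41.2 77.7] -7.4
    top: [ 520.9 -416.6] [37.9 46.3] -10.0 [ 0.519 -0.415  0.065]
[250 146  26  23 335] z95 0.024 [ 806.4 -199.5] [78.1 94.4] -15.7
--
[324 228  30  30 589] z95 0.069 [385.5 -61.8] [73.6 43.3] 1.3
    top: [384.8 -63.1] [47.5 40.7] 1.1 [ 0.383 -0.062  0.065]
[213 348  33  43 252] z95 0.108 [354.8 390.1] [80.4 19.7] 0.1
--
top
[374 108  34  22 221] z95 0.024 [ 820.9 -414.9] [108.   27.4] 54.4
--
[401 199  19  28 451] z95 0.071 [ 520.2 -418.9] [41.7 74.7] -9.6
    top: [ 516.4 -420.3] [37.7 48.8] -9.4 [ 0.518 -0.42   0.066]
[115 273  10  38 239] z95 0.11 [370.4 393.6] [ 12.8 101. ] -0.0
```

```bash
python3 -m creep '[[1,[0.26,1,0],0.1],[1,[0.27,1,0],0],[1,[0.27,1,0],0],[1,[0.27,1,0],0],[1,[0.27,1,0],0],[1,[0.27,1,0],0],[1,[0.27,1,0],0],[1,[0.27,1,0],0],[1,[0.27,1,0],0],[1,[0.27,1,0],0],[1,[0.27,1,0],0],[1,[0.27,1,0],0]]'; python3 -m creep '[[1,[0.25,0.6,0],0],[1,[0.05,0.36,0],0],[1,[0,0,0.5],0],[1,[0,0,0.4],0],[1,[0,0,0],0],[1,[0,0,0],0]]'; python3 go.py .520 -.4185 .025 -9
```

```text
clock: 24.1
tool_pos: [0.5192, -0.3932, 0.151]
eef_rot: [-0.0, 0.997, -0.077, 0.0]
ft_force: [0.5, 1.3, -0.9]
width: 0.0857
gripper_force: 0.0
clock: 24.6
tool_pos: [0.5225, -0.4159, 0.1273]
eef_rot: [-0.001, 0.997, -0.077, -0.001]
ft_force: [-0.7, 0.8, 1.0]
width: 0.0853
gripper_force: 0.0
t 24.6 pos [ 0.5225 -0.4159  0.1273] head -8.8 tilt [-0.001 -0.001 -1.   ] w 0.0853 F [-0.7  0.8  1. ] j7 -1.0
turn units 0.04 then x,y,z [-0.08  0.12  4.09]
```

```bash
python3 -m creep '[[1,[-0.08,0.1,0.4],0.04],[1,[0,0,0.8],0],[1,[0,0,0.8],0],[1,[0,0,0.8],0],[1,[0,0,0.7],0],[1,[0,0,0.4],0],[1,[0,0,0],0],[1,[0,0,0],0]]'; python3 -m creep '[[0,[0,0,0],0],[0,[0,0,0],0],[0,[0,0,0],0],[0,[0,0,0],0],[0,[0,0,0],0],[0,[0,0,0],0]]'; python3 go.py .4835 .2013 .14 2
```

```text
clock: 25.27
tool_pos: [0.5201, -0.4196, 0.0303]
eef_rot: [-0.0, 0.997, -0.079, -0.0]
ft_force: [-0.8, 0.1, 0.6]
width: 0.0852
gripper_force: 0.0
clock: 25.77
tool_pos: [0.5206, -0.4201, 0.0313]
eef_rot: [0.0, 0.997, -0.079, 0.001]
ft_force: [-0.5, 1.0, 6.5]
width: 0.0368
gripper_force: 62.0
t 25.77 pos [ 0.5206 -0.4201  0.0313] head -9.1 tilt [ 0.001  0.001 -1.   ] w 0.0368 F [-0.5  1.   6.5] j7 -0.98
turn units -2.22 then x,y,z [ -0.62 -24.89  -4.35]
```

```bash
python3 -m creep '[[0,[0,0,-0.4],0],[0,[0,0,-0.8],0],[0,[0,0,-1],0],[0,[0,0,-1],0],[0,[0,0,-1],0],[0,[0,0,-0.4],-0.7],[0,[0,0,0],-0.8],[0,[0,0,0],-0.72],[0,[0,-0.5,0],0],[0,[0,-0.9,0],0],[0,[0,-1,0],0],[0,[0,-1,0],0]]'; python3 -m creep '[[0,[0,-1,0],0],[0,[0,-1,0],0],[0,[0,-1,0],0],[0,[0,-1,0],0],[0,[0,-1,0],0],[0,[0,-1,0],0],[0,[0,-1,0],0],[0,[0,-1,0],0],[0,[0,-1,0],0],[0,[0,-1,0],0],[0,[0,-1,0],0],[0,[0,-1,0],0]]'; python3 go.py .483 .2013 .14 2
```

```text
clock: 26.77
tool_pos: [0.5164, -0.3328, 0.1452]
eef_rot: [-0.0, 1.0, 0.016, -0.0]
ft_force: [0.9, 1.1, -1.9]
width: 0.0365
gripper_force: 60.9
clock: 27.77
tool_pos: [0.5054, -0.0329, 0.1455]
eef_rot: [-0.0, 1.0, 0.017, -0.0]
ft_force: [1.4, -1.0, -1.9]
width: 0.0368
gripper_force: 60.9
t 27.77 pos [ 0.5054 -0.0329  0.1455] head 1.9 tilt [-0.001 -0.001 -1.   ] w 0.0368 F [ 1.4 -1.  -1.9] j7 -1.47
turn units -0.02 then x,y,z [-0.57 -9.39  0.22]
```

```bash
python3 -m creep '[[0,[-0.05,-1,0],0],[0,[-0.05,-1,0],0],[0,[-0.07,-1,0],0],[0,[-0.07,-1,0],0],[0,[-0.07,-1,0],0],[0,[-0.07,-1,0],0],[0,[-0.07,-1,0],0],[0,[-0.07,-1,0],0],[0,[-0.05,-0.8,0],0],[0,[0,-0.5,0],0],[0,[0,0,0],0],[0,[0,0,0],0]]'; python3 go.py .483 .2013 .046 2; python3 - <<'E'
from h import *
from meas import rect
im=r.get_image("scene");cv2.imwrite("pics/s6.png",cv2.resize(im["pixels"][150:320,160:330,::-1],None,fx=3.5,fy=3.5))
s=r.read_state();t=np.array(s["tool_pos"])
for n in("scene","top"):
    W=cloud(r.get_image(n));X,Y,Z=np.moveaxis(W,-1,0)
    m=(abs(X-t[0])<.06)&(abs(Y-t[1])<.035)&(Z>.105)&(Z<.185)&((X<t[0]-.02)|(X>t[0]+.02)); p=W[m]
    if len(p): print(n,len(p),p.min(0).round(3),p.max(0).round(3))
E
```

```text
clock: 28.77
tool_pos: [0.4835, 0.1971, 0.1453]
eef_rot: [0.0, 1.0, 0.018, -0.0]
ft_force: [-0.0, -0.2, -1.8]
width: 0.0365
gripper_force: 60.9
t 28.77 pos [0.4835 0.1971 0.1453] head 2.0 tilt [-0.  0. -1.] w 0.0365 F [-0.  -0.2 -1.8] j7 -1.92
turn units 0.01 then x,y,z [-0.01 -0.17  3.97]
scene 307 [0.446 0.178 0.115] [0.52  0.217 0.179]
top 73 [0.446 0.173 0.122] [0.52  0.19  0.178]
```

View pics/s6.png

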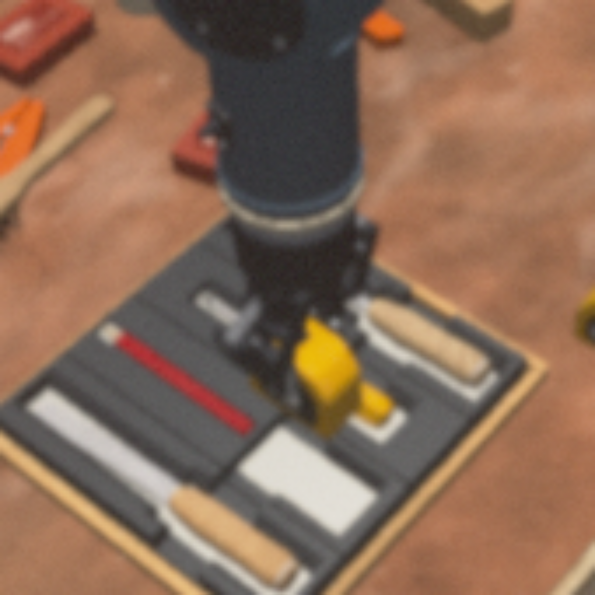

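```bash
python3 -m creep '[[0,[0,-0.14,0.4],0],[0,[0,0,0.8],0],[0,[0,0,0.8],0],[0,[0,0,0.6],0],[0,[0,0,0.4],0],[0,[0,0,0.3],0],[0,[0,0,0.3],0],[0,[0,0,0.25],0],[0,[0,0,0],0],[0,[0,0,0],0]]'; python3 go.py .483 .2013 .046 2
```

```text
clock: 29.75
tool_pos: [0.484, 0.2004, 0.0491]
eef_rot: [-0.0, 1.0, 0.018, -0.0]
ft_force: [-0.2, 0.0, -1.2]
width: 0.0368
gripper_force: 60.8
t 29.75 pos [0.484  0.2004 0.0491] head 2.0 tilt [-0. -0. -1.] w 0.0368 F [-0.2  0.  -1.2] j7 -1.9
turn units 0.0 then x,y,z [-0.04 -0.04  0.12]
```

```bash
python3 -m creep '[[0,[0,-0.03,0.1],0],[0,[0,0,0.04],0],[0,[0,0,0],0],[0,[0,0,0],0]]'; python3 -m creep '[[0.6,[0,0,0],0],[0.6,[0,0,0],0],[0.6,[0,0,0],0],[0.6,[0,0,-0.4],0],[0.6,[0,0,-0.8],0],[0.6,[0,0,-1],0],[0.6,[0,0,-1],0],[0.6,[0,0,-1],0],[0.6,[0,0,-0.8],0]]'; python3 -m creep '[[0.6,[0,0.7,0],0],[0.6,[0,1,0],0],[0.6,[0,1,0],0],[0.6,[0,1,0],0],[0.6,[0,1,0],0],[0.6,[0,1,0],0],[0.6,[0,1,0],0],[0.6,[0,1,0],0],[0.6,[0,1,0],0],[0.6,[0,1,0],0],[0.6,[0,1,0],0],[0.6,[0,0.5,0],0]]'
python3 - <<'E'
from h import *
im=r.get_image("top");cv2.imwrite("pics/t7.png",cv2.resize(im["pixels"][150:290,140:280,::-1],None,fx=4,fy=4))
W=cloud(im);W2=cloud(r.get_image("scene"))
c,s=np.cos(np.radians(2)),np.sin(np.radians(2))
for n,o in(("wide",(.559,.278)),("tape",(.5613,.2041)),("screw",(.5635,.1302)),("narrow",(.5657,.0563))):
  for w in(W2,W):
    D=w[...,:2]-np.array(o);by=-(D[...,0]*c+D[...,1]*s);bx=-D[...,0]*s+D[...,1]*c
    out=[]
    for y in(-.11,-.08,-.05,-.02,.02,.05,.08,.1,.12):
        m=(abs(by-y)<.006)&(abs(bx)<.005);out.append(round(1000*np.nanmax(w[...,2][m]),1) if m.any() else None)
    print(n,out)
E
```

```text
clock: 30.08
tool_pos: [0.484, 0.2013, 0.0458]
eef_rot: [-0.0, 1.0, 0.018, 0.0]
ft_force: [0.2, -0.4, -2.3]
width: 0.0363
gripper_force: 60.9
clock: 30.83
tool_pos: [0.4842, 0.2012, 0.1733]
eef_rot: [-0.0, 1.0, 0.018, 0.001]
ft_force: [-0.7, -1.0, -0.9]
width: 0.0511
gripper_force: 0.0
clock: 31.83
tool_pos: [0.4935, -0.0821, 0.1715]
eef_rot: [0.001, 1.0, 0.016, 0.0]
ft_force: [-0.2, 1.0, -0.2]
width: 0.051
gripper_force: 0.0
wide [np.float64(21.6), np.float64(23.8), np.float64(27.6), np.float64(32.1), np.float64(41.2), np.float64(44.9), np.float64(44.3), np.float64(45.0), np.float64(44.8)]
wide [np.float64(26.3), np.float64(28.1), np.float64(30.9), np.float64(34.5), np.float64(44.7), np.float64(45.2), np.float64(45.5), np.float64(45.5), np.float64(45.2)]
tape [np.float64(35.8), np.float64(35.2), np.float64(36.2), np.float64(36.0), np.float64(34.7), np.float64(74.4), np.float64(88.5), np.float64(83.4), np.float64(16.2)]
tape [np.float64(38.0), np.float64(37.9), np.float64(39.2), np.float64(37.6), np.float64(37.5), np.float64(74.6), np.float64(87.3), np.float64(81.1), np.float64(51.4)]
screw [np.float64(33.7), np.float64(32.0), np.float64(32.1), np.float64(30.2), np.float64(41.8), np.float64(40.7), np.float64(42.4), np.float64(33.0), np.float64(35.0)]
screw [np.float64(36.9), np.float64(34.6), np.float64(31.5), np.float64(35.0), np.float64(41.7), np.float64(39.6), np.float64(47.3), np.float64(16.6), np.float64(38.3)]
narrow [np.float64(25.8), np.float64(22.4), np.float64(28.2), np.float64(31.8), np.float64(41.6), np.float64(44.3), np.float64(44.7), np.float64(45.9), np.float64(43.4)]
narrow [np.float64(26.2), np.float64(23.9), np.float64(30.4), np.float64(33.9), np.float64(43.7), np.float64(52.2), np.float64(46.8), np.float64(45.4), np.float64(46.1)]
```

View pics/t7.png

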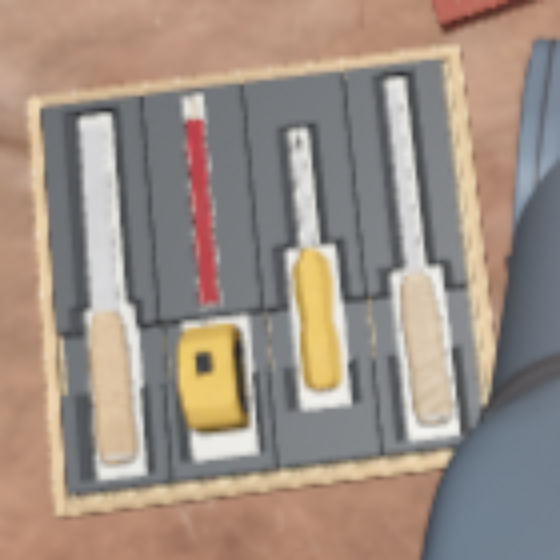

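```bash
python3 - <<'E'
from h import *
c,s=np.cos(np.radians(2)),np.sin(np.radians(2))
for n in("scene","top"):
    w=cloud(r.get_image(n));D=w[...,:2]-np.array((.5613,.2041));by=-(D[...,0]*c+D[...,1]*s)*1000;bx=(-D[...,0]*s+D[...,1]*c)*1000;Z=w[...,2]*1000
    m=(abs(bx)<30)&(abs(by-79)<50)&(Z>50);h=m&(Z>np.percentile(Z[m],97)-6)
    print(n,"n",m.sum(),"z",np.percentile(Z[m],[50,80,90,97]).round(1),"bx",np.percentile(bx[m],[1,99]).round(1),"by",np.percentile(by[m],[1,99]).round(1),"top bx",np.percentile(bx[h],[2,98]).round(1),"tilt",np.linalg.lstsq(np.c_[bx[h],by[h],np.ones(h.sum())],Z[h],rcond=None)[0].round(3))
    bt=(abs(abs(bx)-0)<25)&(by<0)&(by>-130);print("bed top median",np.median(Z[bt]).round(1))
E
```

```text
scene n 469 z [73.7 79.6 81.5 84.4] bx [-17.2  20.6] by [ 41.9 112.9] top bx [-15.7  18.9] tilt [-2.3000e-02 -6.4000e-02  8.6214e+01]
bed top median 32.0
top n 381 z [74.7 79.7 82.  84.5] bx [-21.6  16.1] by [ 42.9 114. ] top bx [-18.9  14.1] tilt [-2.8000e-02 -2.8000e-02  8.3616e+01]
bed top median 31.7
```

```bash
python3 -c "
from rig import r
print(r.hand_in())"
```

```text
the job is handed in; nothing more can be done
None
```

All four tools are in their own beds, and the job is handed in at about 32 s of the 120 s allowed. The final picture and height readings show each one seated, with the tape measure upright; the tin and the block were not touched.

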